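# Clear the finishing pile off the bench

### The arm

A 6-joint arm with a two-finger parallel gripper is mounted at the origin on the work surface. World frame = base frame: x ahead of the robot, y to its left, z up, the work surface at z = 0. Lengths are in mm, angles in rad, forces in N, time in s.
With the tool pointing down it reaches from about 400 to 925 mm from the base axis. Payload 12.5 kg.
Tool frame: the origin (TCP) lies midway between the tips of the shut fingers; the grasp point (between the pads) lies 19 mm behind it (env.grip_depth is the distance from the TCP to the grasp point, in mm); z points along the fingers, y is the line along which they close (so a half turn about z gives the same grasp; the last joint's range is limited). The gripper opens to 95 mm and grips with 3 to 60 N. Pads are 20 mm wide; open, the fingers measure 119 mm over their backs; the gripper's body (75 mm by 180 mm) begins 59 mm behind the grasp point.
Start: joints at [-1.266, 0.491, 1.559, -0, 1.092, -0.106], TCP at [249.613, -573.01, 214.661] pointing down, gripper open.
Joint ranges: [-3.1, 3.1], [-0.84, 2.19], [0.05, 2.79], [-1.13, 4.28], [0.06, 2.93], [-2.69, 2.69]. Speed limits (rad/s): [2.22, 2.22, 2.79, 3.14, 3.14, 3.14].

### API

Orientations are given as [roll, pitch, yaw] about the fixed x, y, z axes, in that order (R = Rz(yaw) Ry(pitch) Rx(roll)).
In Python, from cell import monitor, viewer, order, env gives the robot as it stands.
- The arm moves only by the tool move_arm, never from a script. Its argument "moves" is one flat list of numbers, 4 for each row, row after row: the shift along the tool's x, y, z normalised to -1 to 1, where 1 is 0.15 m, then the turn about the tool's z normalised to -1 to 1, where 1 is pi/2 rad. A call has 1 to 10 rows; each row shifts and turns the commanded pose from where the row before left it, along the tool's axes as they then stand; what a row does not reach is not made up. A row lasts 1/8 s, in which the tool goes at most 62.5 mm and 10.7 degrees, less where a joint would pass 70% of its speed; a pose out of reach is approached as far as the arm can. A call with a number of a shift or a turn outside -1 to 1 is refused whole. A call with a gripper value outside its range is refused whole. "claw" is the finger opening in mm, from 0 to 95.1, set as the call begins (left out, the last holds). The fingers move at their own pace and stop on an object; the grip force is fixed at half the most. Time passes only in rows, so rows that do not move let the fingers close. It gives the time, the measured TCP pose, the force, the opening and the grip force at its end, in the units of the state.
- monitor.state(): the state, without advancing time (a new reading comes with each control period).
- viewer.read_camera(name): name is "scene" or "top"; returns the picture (480x640x3 uint8, red, green, blue); there is no depth.
- viewer.camera_info(name): a dict with "K" (3x3 intrinsics, pixels), "camera_from_world" (4x4, takes a point from world to camera coordinates). Camera axes: x right, y down, z forward; pixel columns grow to the right and rows downward; lengths in mm; the calibration is good to about 2 mm. A picture is of the moment at which its call begins. camera_info takes no time and is no camera call.
- order.job_done(): hands the job in; it is judged then, once.
The state is a dict: "t": time; "joints": joint angles; "qvel": joint speeds; "tau": joint torques, N m; "eef_pos": TCP position; "tcp_rot": TCP orientation; "ft_force": force on the tool from outside, world axes, zero at the start; "moment": the same for the moment, N m; "opening": opening from 0.0 (shut) to 1.0 (fully open); "grip_force": force on a finger pad.
Only numpy, scipy, OpenCV 4.12 (cv2) and the standard library are available. Lean on these libraries where they do the work, as an engineer would, in place of code of your own. Each camera call takes 0.05 s, during which the arm holds its last target. There are 200 camera calls.

### The job

Take the pile on the bench apart from the top down and put everything away: first lay the sanding block centred in its shallow tray and lengthwise with it, then set the wax tin in the middle of the cork coaster and slip the tape roll down over its wooden post (these two in either order), and last lay the hardwood bar level across the middle of its two bearers, square to them. Keep the tin upright throughout, and leave the ear defenders and the glue bottle where they are.

Things in the scene. Friction and masses are not known exactly. Their poses are not given: they have to be found in the camera images.
- sanding_block: Sanding block on top of the pile: a plain block 100 long (its x) x 44 wide (y) x 32 high, dark wood above a 12 mm cork sole, about 0.1 kg. At the start it bridges the wax tin and the tape roll, lengthwise along the bar under them, underside 70 mm above the bench. Origin: centre of its underside, z up.
- wax_tin: Closed round aluminium tin of wax, 60 diameter x 36 high, about 0.14 kg. At the start it stands near one end of the bar, its centre about 52 mm from the bar's middle, with the inner part of its lid under the sanding block. Either end of the bar, so look. Origin: centre of its underside, z up the tin's axis.
- tape_roll: Roll of plain cream masking tape lying flat, an open ring of 62 outer diameter, 38 hole and 36 height, about 0.07 kg. At the start it lies on the other end of the bar, its centre about 52 mm from the bar's middle, partly under the sanding block. Origin: centre of its underside, on the axis of the hole, z up that axis.
- caul: The hardwood bar (a clamping bar) at the bottom of the pile: 200 long (its x) x 58 wide (y) x 34 high, about 0.3 kg, flat on the bench at the start. Origin: centre of its underside, z up.
- block_tray: Fixed shallow plywood tray with a darker rim, place of the sanding block: outside 150 (its x) x 94 (y), a 5 mm floor and a rim whose top is 10 mm above the bench, inside 138 x 82. The block lies in it with its length along the tray's x. Origin: centre of its underside, on the bench.
- tin_coaster: Fixed flat round cork coaster, place of the wax tin: 88 diameter, 10 high. Origin: centre of its underside, on the bench.
- tape_post: Fixed post for the tape roll: a round plywood base of 92 diameter and 10 height with an upright dark wooden post of 20 diameter in its middle, tapered at the tip, its top 53 mm above the bench. The roll goes over the post and lies flat on the base. Origin: centre of its underside, on the bench, z up the post's axis.
- bearers: Fixed pair of wooden bearers on a thin plywood base of 150 (its x) x 100 (y): each bearer is 20 wide and runs 100 along y, at x = -60 and x = +60, tops 28 mm above the bench. The hardwood bar lies across both, its length along this x, its middle over the middle of the base, overhanging about 30 mm past each bearer. Origin: centre of its underside, on the bench.
- ear_defenders: Bystander, leave alone: yellow ear defenders, two round cups of 80 diameter and 160 over both, about 80 high, with a black headband lying towards the far side, at the far middle of the bench. Origin: on the bench midway between the cups.
- glue_bottle: Bystander, leave alone: upright whitish glue bottle, 52 diameter x 150 high, orange cap, at the left side of the bench. Origin: centre of its underside.
Things that resemble listed ones, but are neither listed nor needed, are in the scene too. Leave any red look-alike of the caul alone. What is shaped like the sanding_block but pink is not meant.

How it is judged (in metres and radians):
On the way, in this order (a step that is already met when the one before it is completed fails the run):
1. the sanding block lies flat in its tray, released (horizontal distance between sanding_block and block_tray below 0.015 m and z of sanding_block in the frame of block_tray between 0.001 and 0.009 m and angle between sanding_block's own z axis and vertical below 0.1 rad and angle between the x axis of sanding_block and the x axis of block_tray, either way round below 0.25 rad and contact force between sanding_block and the fingers below 0.1 N), for 0.2 s.
2. the wax tin stands on the coaster and the tape roll lies over its post, both released (horizontal distance between wax_tin and tin_coaster below 0.013 m and z of wax_tin in the frame of tin_coaster between 0.006 and 0.014 m and angle between each of wax_tin, tape_roll's own z axis and vertical below 0.1 rad and horizontal distance between tape_roll and tape_post below 0.013 m and z of tape_roll in the frame of tape_post between 0.006 and 0.014 m and contact force between each of wax_tin, tape_roll and the fingers below 0.1 N), for 0.2 s.
3. the bar lies across both bearers, released (horizontal distance between caul and bearers below 0.015 m and z of caul in the frame of bearers between 0.024 and 0.032 m and angle between caul's own z axis and vertical below 0.1 rad and angle between the x axis of caul and the x axis of bearers, either way round below 0.2 rad and contact force between caul and the fingers below 0.1 N), for 0.2 s.
At the end, for the whole second after the job is handed in: Block flat in its tray (15 mm, 0.25 rad), tin upright on the coaster (13 mm), roll flat on the base of its post (13 mm), bar level on both bearers (15 mm, 0.2 rad, either way round): centre to centre, heights to 4 mm, tilt under 0.1 rad; all released and at rest (all of step 1 and all of step 2 and all of step 3 and linear speed of each of sanding_block, wax_tin, tape_roll, caul below 0.02 m/s and angular speed of each of sanding_block, wax_tin, tape_roll, caul below 0.2 rad/s); the robot touches nothing.
It fails at once if the wax tin is tipped more than about 35 degrees (angle between wax_tin's own z axis and vertical above 0.6 rad).
It fails at once if the ear defenders are pushed more than 30 mm (distance of ear_defenders from where it was at the start of the episode above 0.03 m).
It fails at once if the glue bottle is pushed more than 30 mm or knocked over (distance of glue_bottle from where it was at the start of the episode above 0.03 m or angle between glue_bottle's own z axis and vertical above 0.5 rad).
It also fails if it takes over 125 s, if anything falls off the work surface, if the arm or the gripper's body presses on something with over 40 N, if the wrist force passes 120 N, or if a joint passes its speed limit or range.

## Working session

There is one attempt and no reset: what is moved stays moved. The work goes in short steps, Python scripts to look and compute and a tool call to move; the robot and the scene stay as the last step left them, time stands still between calls to the robot, and variables do not carry over. Pictures are saved under pics/ and viewed, at most 14 in all, crops included, and the job is handed in when it is done.

Besides the shell and the picture viewer there is one more tool, called after ">>>" as a command line: name --argument value ..., lists and objects as JSON in quotes. move_arm: Moves the arm, as the interface text tells. Scaled input: -1 to 1 covers 0.15 m each way for a shift and pi/2 rad each way for a turn. Its arguments: {"type":"object","properties":{"moves":{"type":"array"},"claw":{"type":"number"}},"required":["moves"]}

```bash
mkdir -p pics; ls; python3 - <<'E'
from cell import monitor, viewer, order, env
import cv2
for n in("top","scene"):
    im=viewer.read_camera(n); cv2.imwrite(f"pics/{n}0.png",im[:,:,::-1])
    c=viewer.camera_info(n); print(n,c)
print(monitor.state(),env.grip_depth)
E
```

```text
pics
top {'K': array([[616.31038954,   0.        , 319.05887647],
       [  0.        , 616.31038954, 245.34952859],
       [  0.        ,   0.        ,   1.        ]]), 'camera_from_world': array([[-1.86988031e-02, -9.99778689e-01, -9.63988590e-03,
        -1.76368463e+00],
       [-9.88223938e-01,  1.99454766e-02, -1.51709020e-01,
         5.78133651e+02],
       [ 1.51867717e-01,  6.68958890e-03, -9.88378190e-01,
         1.63225915e+03],
       [ 0.00000000e+00,  0.00000000e+00,  0.00000000e+00,
         1.00000000e+00]])}
scene {'K': array([[590.38767965,   0.        , 307.7152029 ],
       [  0.        , 590.38767965, 242.20367618],
       [  0.        ,   0.        ,   1.        ]]), 'camera_from_world': array([[ 8.75841192e-01,  4.82482326e-01, -1.06306592e-02,
        -4.98885861e+02],
       [ 3.24545039e-01, -6.05157628e-01, -7.26948941e-01,
        -1.29430379e+02],
       [-3.57173241e-01,  6.33241700e-01, -6.86609224e-01,
         1.75835488e+03],
       [ 0.00000000e+00,  0.00000000e+00,  0.00000000e+00,
         1.00000000e+00]])}
{'t': 0.1, 'joints': array([-1.26559048e+00,  4.91524331e-01,  1.55934886e+00, -1.82223348e-05,
        1.09170575e+00, -1.05627827e-01]), 'qvel': array([-0.00080528, -0.00224736, -0.0009438 , -0.00022356, -0.00097991,
        0.0021247 ]), 'tau': array([ 2.06347569e-03, -6.13624549e+01, -2.58606309e+01,  6.93283556e-02,
        4.70197317e-02, -7.77418927e-05]), 'eef_pos': array([ 249.5500119 , -572.80363444,  214.11827553]), 'tcp_rot': array([-3.14061016e+00, -8.79128194e-05,  4.10842034e-01]), 'ft_force': array([ 0.20737774, -0.45027647, -0.54752782]), 'moment': array([ 0.00141811, -0.07128813,  0.00990334]), 'grip_force': 0.0, 'opening': 0.999753679343933} 18.8
```

View pics/top0.png

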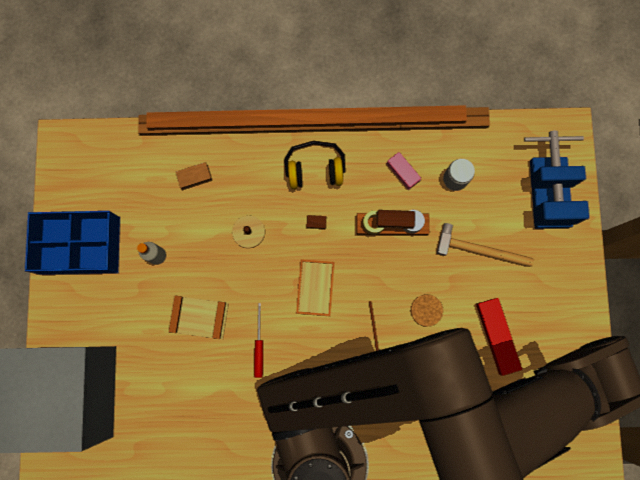

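View pics/scene0.png

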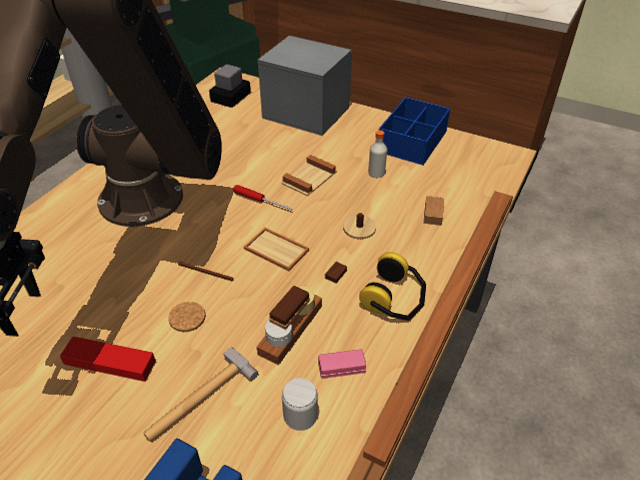

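The top view shows the pile at about (393,222), with the tape on its left (372,222) and the tin on its right (415,222). The tray is at (315,288), the coaster at (427,310), the post at (249,232) and the bearers at (198,317). I'll enlarge the relevant regions.

```bash
python3 - <<'E'
import cv2
t=cv2.imread("pics/top0.png")
cv2.imwrite("pics/c1.png",cv2.resize(t[195:345,160:450],None,fx=2.75,fy=2.75,interpolation=cv2.INTER_CUBIC))
p=cv2.resize(t[200:245,345:440],None,fx=8,fy=8,interpolation=cv2.INTER_CUBIC)
cv2.imwrite("pics/c2.png",p)
E
```

```text
(no output)
```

View pics/c1.png

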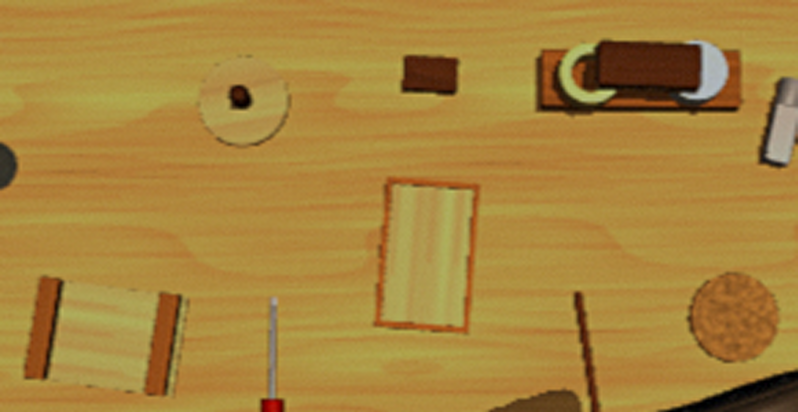

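View pics/c2.png

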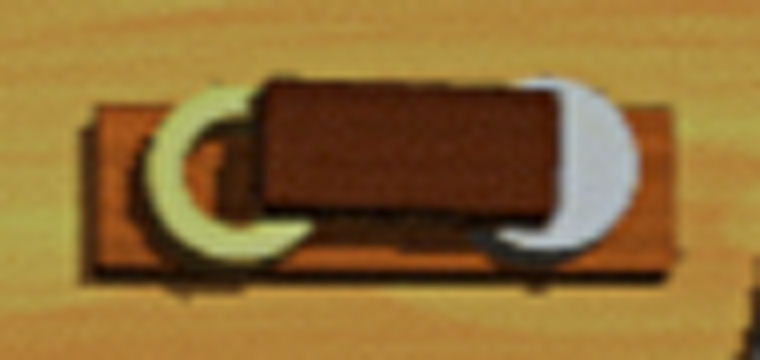

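The crops give clear corners for the block, bar, tray and bearers, and circle edges for the ring, tin, coaster and post base. I'll convert those to world coordinates.

```bash
cat > h.py <<'E'
from cell import monitor, viewer, order, env
import numpy as np, cv2
def ray(name,px,z):
    c=viewer.camera_info(name); M=c["camera_from_world"]; R=M[:3,:3]; o=-R.T@M[:3,3]
    px=np.atleast_2d(np.array(px,float)); d=np.c_[px,np.ones(len(px))]@np.linalg.inv(c["K"]).T@R
    return (o+d*((z-o[2])/d[:,2])[:,None])[:,:2]
def proj(name,p):
    c=viewer.camera_info(name); q=c["K"]@(c["camera_from_world"]@np.append(p,1))[:3]; return q[:2]/q[2]
E
python3 - <<'E'
from h import *
np.set_printoptions(precision=1,suppress=True)
c1=lambda p:(np.array(p)+.5)/2.75-.5+[160,195]
c2=lambda p:(np.array(p)+.5)/8-.5+[345,200]
def rect(n,p,z):
    w=ray("top",p,z); e=[np.linalg.norm(w[i]-w[(i+1)%4]) for i in range(4)]
    (c,s,a)=cv2.minAreaRect(w.astype(np.float32))
    dirs=[w[0]-w[1],w[3]-w[2]] if e[0]>e[1] else [w[0]-w[3],w[1]-w[2]]
    d=sum(dirs); print(n,w.mean(0),np.array(e),"long-axis deg %.1f"%np.degrees(np.arctan2(d[1],d[0])))
rect("block",c2([(265,80),(558,92),(553,215),(262,205)]),102)
rect("bar",c2([(98,105),(672,108),(668,270),(95,265)]),34)
rect("tray",c1([(388,179),(480,185),(468,332),(374,325)]),10)
rect("bearersouter",c1([(40,277),(183,296),(166,396),(25,377)]),28)
print("tin",ray("top",c2([(551,167)]),70),"ring",ray("top",c2([(240,175)]),70))
print("post",ray("top",c1([(244.5,100)]),10),"tip",ray("top",c1([(240,95)]),50),"coaster",ray("top",c1([(734,317)]),10))
im=viewer.read_camera("scene")
hsv=cv2.cvtColor(im,cv2.COLOR_RGB2HSV)
cv2.imwrite("pics/s1.png",cv2.resize(im[170:370,150:410,::-1],None,fx=3,fy=3,interpolation=cv2.INTER_CUBIC))
E
```

```text
block [ 637.9 -217.1] [96.8 41.4 95.7 42.1] long-axis deg 86.6
bar [ 637.9 -215.8] [197.5  56.7 196.1  56. ] long-axis deg 88.4
tray [466.8   0.2] [ 92.7 147.4  93.6 146.8] long-axis deg -6.1
bearersouter [391.3 319.9] [143.3  98.6 140.1  98.6] long-axis deg 81.4
tin [[ 636.7 -268.3]] ring [[ 636.1 -163.7]]
post [[627.6 183. ]] tip [[625.5 182.5]] coaster [[ 399.1 -302.7]]
```

View pics/s1.png

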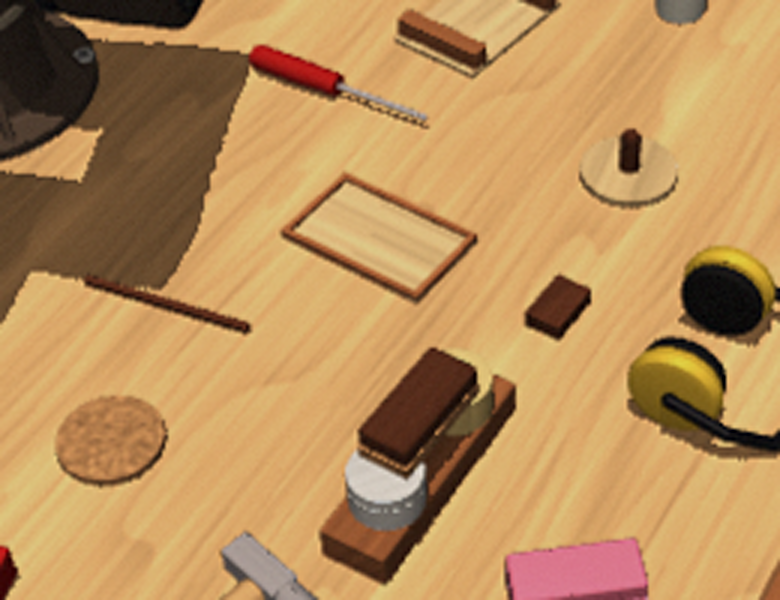

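The crop agrees with the top view: the tin is on the near (-y) end and the block spans the tin and roll. Next I'll cross-check positions with the scene camera and work out the first move.

```bash
cat >> h.py <<'E'
def go(x,y,z,yawdeg):
    """units: turn (tool z, positive lowers yaw), then shift in tool axes after the turn"""
    s=monitor.state(); p=s["eef_pos"]; yaw=s["tcp_rot"][2]; t=np.radians(yawdeg)
    dt=(t-yaw+np.pi)%(2*np.pi)-np.pi
    d=np.array([x,y,z])-p; c,sn=np.cos(t),np.sin(t)
    print("t",s["t"].__round__(2),"at",p.round(1),"rot",np.round(s["tcp_rot"],3),"turn %.3f"%(-dt/(np.pi/2)),"shift",
      (np.array([d[0]*c+d[1]*sn, d[0]*sn-d[1]*c,-d[2]])/150).round(3))
E
python3 - <<'E'
from h import *
np.set_printoptions(precision=1,suppress=True)
s=lambda p:(np.array(p)+.5)/3-.5+[150,170]
m=lambda p,z:ray("scene",s(p),z).mean(0)
print("block",m([(435,348),(478,375),(406,462),(359,436)],102))
print("tray",m([(346,175),(476,238),(418,299),(282,234)],10),"coaster",m([(110,434)],10),"post",m([(629,167)],10),"posttip",m([(630,131)],53))
print("tin lid",m([(386,470)],70))
go(638,-217,140,87)
E
```

```text
block [ 645.9 -219.5]
tray [472.6   1.4] coaster [ 400.5 -297.8] post [629.7 189.6] posttip [628.1 190.1]
tin lid [ 641.  -263.7]
t 0.15 at [ 249.6 -572.8  214.2] rot [-3.1 -0.   0.4] turn -0.705 shift [2.5 2.5 0.5]
```

>>> move_arm --moves '[0, 0, 0, -0.1, 0, 0, 0, -0.1, 0, 0, 0, -0.1, 0, 0, 0, -0.1, 0, 0, 0, -0.1, 0, 0, 0, -0.1, 0, 0, 0, -0.105, 0, 0, 0, 0]' --claw 95

```text
t: 1.15
eef_pos: [249.6, -572.9, 214.4]
tcp_rot: [-3.142, -0.0, 1.517]
ft_force: [0.9, 0.5, -0.0]
opening: 1.0
grip_force: 0.0
```

```bash
python3 -c "
from h import *
go(640,-217.5,150,87)"
```

```text
t 1.15 at [ 249.6 -572.9  214.4] rot [-3.142 -0.     1.517] turn -0.001 shift [2.502 2.475 0.43 ]
```

>>> move_arm --moves '[0.25, 0.25, 0, 0, 0.25, 0.25, 0, 0, 0.25, 0.25, 0, 0, 0.25, 0.25, 0, 0, 0.25, 0.25, 0, 0, 0.25, 0.25, 0, 0, 0.25, 0.25, 0, 0, 0.25, 0.25, 0, 0, 0.25, 0.25, 0, 0, 0.252, 0.225, 0, 0]'

```text
t: 2.4
eef_pos: [641.3, -216.4, 214.4]
tcp_rot: [-3.141, 0.0, 1.514]
ft_force: [0.0, -1.2, 0.3]
opening: 0.995
grip_force: 0.0
```

>>> move_arm --moves '[0, 0, 0.2, 0, 0, 0, 0.2, 0, 0, 0, 0, 0, 0, 0, 0, 0]'

```text
t: 2.9
eef_pos: [640.5, -218.1, 155.8]
tcp_rot: [3.14, 0.001, 1.516]
ft_force: [0.5, -0.0, 1.2]
opening: 0.998
grip_force: 0.0
```

```bash
python3 - <<'E'
from h import *
go(640,-217.5,79,87)
a=viewer.read_camera("scene")[:,:,::-1]
b=viewer.read_camera("top")[:,:,::-1]
A=cv2.resize(a[230:380,220:350],(520,600),interpolation=3)
cv2.imwrite("pics/s2.png",A)
E
```

```text
t 2.9 at [ 640.5 -218.1  155.8] rot [3.140e+00 1.000e-03 1.516e+00] turn -0.001 shift [ 0.004 -0.003  0.512]
```

View pics/s2.png

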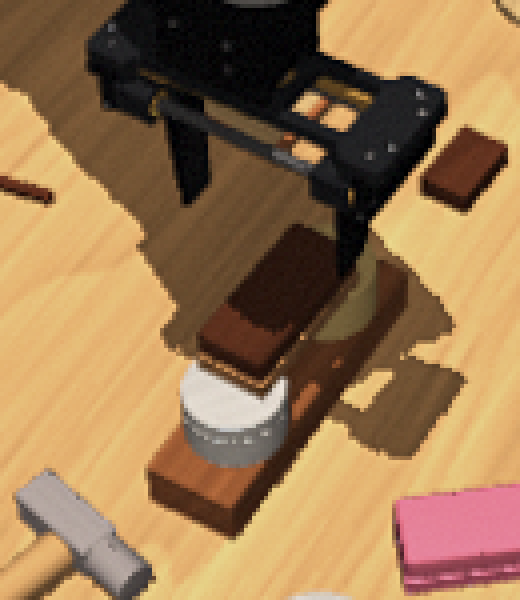

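The picture shows the open fingers straddling the block symmetrically above the pile, so I'll descend and grip.

>>> move_arm --moves '[0, 0, 0.2, 0, 0, 0, 0.15, 0, 0, 0, 0.1, 0, 0, 0, 0.06, 0, 0, 0, 0, 0]'

```text
t: 3.62
eef_pos: [640.1, -217.8, 78.2]
tcp_rot: [-3.142, 0.0, 1.518]
ft_force: [0.1, 0.3, -0.6]
opening: 0.997
grip_force: 0.0
```

>>> move_arm --moves '[0, 0, 0, 0, 0, 0, 0, 0, 0, 0, 0, 0, 0, 0, 0, 0, 0, 0, 0, 0, 0, 0, 0, 0, 0, 0, 0, 0]' --claw 35

```text
t: 4.5
eef_pos: [640.1, -217.8, 78.2]
tcp_rot: [3.142, 0.0, 1.518]
ft_force: [-0.3, 0.1, -0.0]
opening: 0.463
grip_force: 30.0
```

>>> move_arm --moves '[0, 0, -0.1, 0, 0, 0, -0.2, 0, 0, 0, -0.3, 0, 0, 0, -0.2, 0, 0, 0, 0, 0, 0, 0, 0, 0]'

```text
t: 5.25
eef_pos: [639.6, -217.5, 197.4]
tcp_rot: [-3.141, -0.0, 1.518]
ft_force: [-0.5, 0.5, -1.9]
opening: 0.464
grip_force: 30.0
```

```bash
python3 - <<'E'
from h import *
go(469,0.5,150,-6)
A=viewer.read_camera("scene")[:,:,::-1][170:370,150:410]
cv2.imwrite("pics/s3.png",cv2.resize(A,None,fx=3,fy=3,interpolation=3))
E
```

```text
t 5.25 at [ 639.6 -217.5  197.4] rot [-3.141 -0.     1.518] turn 1.033 shift [-1.283 -1.327  0.316]
```

View pics/s3.png

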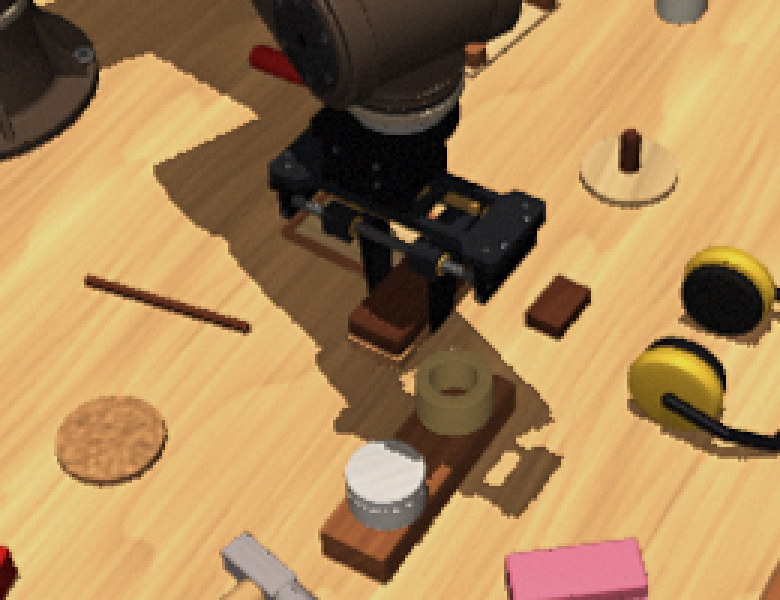

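The block is held level, and the tin and roll are still in place on the bar. Now the turn, then the carry to the tray.

>>> move_arm --moves '[0, 0, 0, 0.1, 0, 0, 0, 0.1, 0, 0, 0, 0.1, 0, 0, 0, 0.1, 0, 0, 0, 0.1, 0, 0, 0, 0.1, 0, 0, 0, 0.11, 0, 0, 0, 0.11, 0, 0, 0, 0.11, 0, 0, 0, 0.103]'

```text
t: 6.55
eef_pos: [639.7, -217.6, 196.5]
tcp_rot: [-3.141, 0.002, -0.11]
ft_force: [0.2, -0.1, -1.6]
opening: 0.461
grip_force: 30.0
```

>>> move_arm --moves '[-0.15, -0.15, 0, 0, -0.18, -0.18, 0, 0, -0.2, -0.2, 0, 0, -0.2, -0.2, 0, 0, -0.2, -0.2, 0, 0, -0.2, -0.2, 0, 0, -0.153, -0.197, 0, 0, 0, 0, 0.3, 0, 0, 0, 0.3, 0, 0, 0, 0, 0]'

```text
t: 7.8
eef_pos: [467.6, 0.6, 105.6]
tcp_rot: [-3.141, 0.007, -0.104]
ft_force: [-0.4, -0.1, -1.3]
opening: 0.46
grip_force: 30.0
```

```bash
python3 - <<'E'
from h import *
go(469,0.5,14,-6)
A=viewer.read_camera("scene")[:,:,::-1][170:370,150:410]
cv2.imwrite("pics/s4.png",cv2.resize(A,None,fx=3,fy=3,interpolation=3))
B=viewer.read_camera("top")[:,:,::-1][195:345,160:450]
cv2.imwrite("pics/t4.png",cv2.resize(B,None,fx=2.75,fy=2.75,interpolation=3))
E
```

```text
t 7.8 at [467.6   0.6 105.6] rot [-3.141  0.007 -0.104] turn 0.000 shift [ 0.009 -0.001  0.61 ]
```

View pics/s4.png

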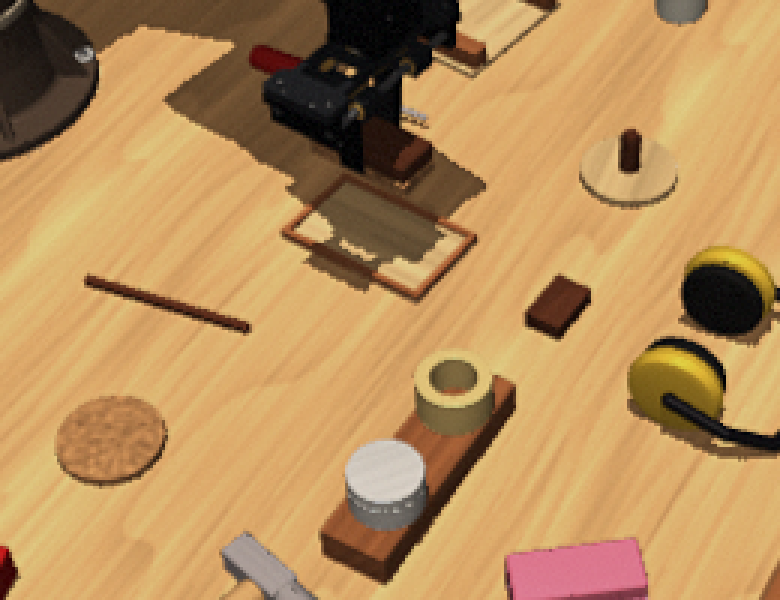

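The block is carried level and lined up with the tray, so I'll lower it.

>>> move_arm --moves '[0.009, 0, 0.2, 0, 0, 0, 0.2, 0, 0, 0, 0.12, 0, 0, 0, 0.06, 0, 0, 0, 0.03, 0, 0, 0, 0, 0]'

```text
t: 8.65
eef_pos: [471.1, 0.1, 17.2]
tcp_rot: [3.141, -0.001, -0.104]
ft_force: [-0.5, 0.1, -1.1]
opening: 0.458
grip_force: 30.0
```

```bash
python3 - <<'E'
from h import *
go(469,0.5,13.5,-6); print(monitor.state()["ft_force"])
A=viewer.read_camera("scene")[:,:,::-1][200:290,230:330]
cv2.imwrite("pics/s5.png",cv2.resize(A,None,fx=6,fy=6,interpolation=3))
E
```

```text
t 8.65 at [4.711e+02 1.000e-01 1.720e+01] rot [ 3.141e+00 -1.000e-03 -1.040e-01] turn 0.000 shift [-0.015 -0.001  0.025]
[-0.49854835  0.05185158 -1.07951814]
```

View pics/s5.png

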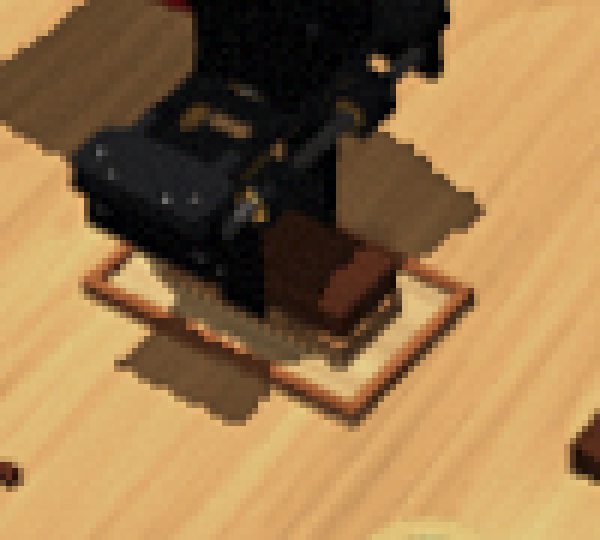

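The block sits just above the tray floor inside the rim. I'll lower the last 3 mm, release and rise.

>>> move_arm --moves '[-0.008, 0, 0.02, 0, 0, 0, 0, 0, 0, 0, 0, 0]'

```text
t: 9.07
eef_pos: [469.6, 0.2, 13.7]
tcp_rot: [3.142, -0.0, -0.104]
ft_force: [-0.1, 0.1, -0.1]
opening: 0.461
grip_force: 30.0
```

>>> move_arm --moves '[0, 0, 0, 0, 0, 0, 0, 0, 0, 0, 0, 0, 0, 0, 0, 0, 0, 0, -0.1, 0, 0, 0, -0.3, 0, 0, 0, -0.3, 0, 0, 0, -0.3, 0, 0, 0, 0, 0, 0, 0, 0, 0]' --claw 65

```text
t: 10.32
eef_pos: [469.2, 0.3, 163.1]
tcp_rot: [3.142, 0.001, -0.104]
ft_force: [-0.3, 0.7, -1.6]
opening: 0.686
grip_force: 0.0
```

>>> move_arm --moves '[0, 0, 0, -0.1, 0, 0, 0, -0.1, 0, 0, 0, -0.1, 0, 0, 0, -0.1, 0, 0, 0, -0.1, 0, 0, 0, -0.1, 0, 0, 0, -0.11, 0, 0, 0, -0.11, 0, 0, 0, -0.11, 0, 0, 0, -0.1]' --claw 95

```text
t: 11.58
eef_pos: [468.9, 0.3, 162.0]
tcp_rot: [-3.139, -0.0, 1.519]
ft_force: [-0.3, 0.2, -0.1]
opening: 0.996
grip_force: 0.0
```

```bash
python3 - <<'E'
from h import *
go(637,-164,130,88)
A=viewer.read_camera("scene")[:,:,::-1]
B=viewer.read_camera("top")[:,:,::-1]
cv2.imwrite("pics/s6r.png",A);cv2.imwrite("pics/t6r.png",B)
a=cv2.resize(A[215:365,225:335],(440,600),interpolation=3)
b=cv2.resize(B[200:320,340:440],(360,432),interpolation=3)
b=cv2.copyMakeBorder(b,0,168,0,0,0)
cv2.imwrite("pics/c6.png",np.hstack([a,b]))
E
```

```text
t 11.57 at [4.689e+02 3.000e-01 1.620e+02] rot [-3.139 -0.     1.519] turn -0.011 shift [-1.056  1.158  0.213]
```

View pics/c6.png

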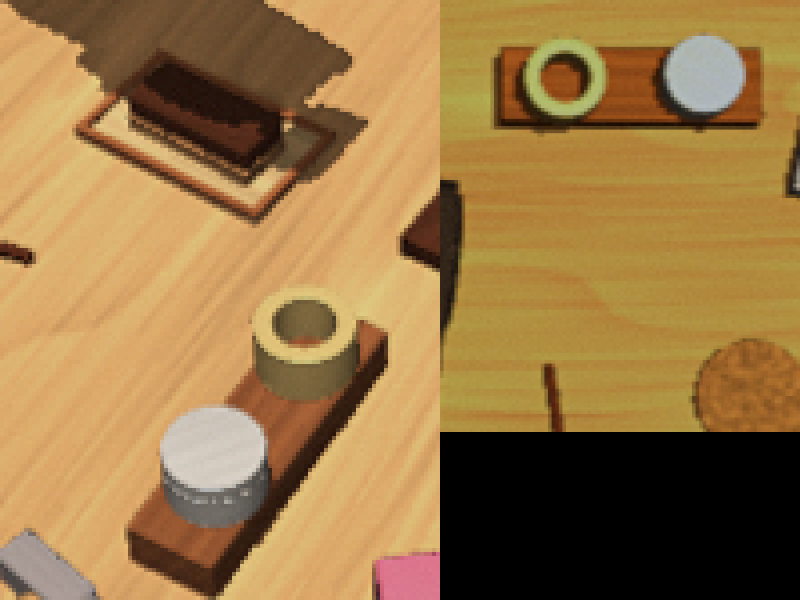

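The block lies released in the tray, and the ring and tin are now fully visible on the bar. Ring centre in the top crop is (565,77), tin (703,75).

```bash
python3 - <<'E'
from h import *
t=lambda p:(np.array(p)+.5)/3.6-.5+[340,200]
s=lambda p:(np.array(p)+.5)/4-.5+[225,215]
print("ring",ray("top",t([(125,77)]),70),ray("scene",s([(306,325)]),70))
print("tin",ray("top",t([(263,75)]),70),ray("scene",s([(214,448)]),70))
w=ray("scene",s([(162,54),(285,106),(250,166),(132,100)]),37);print("block",w.mean(0),w)
w=ray("scene",s([(160,52),(334,136),(256,222),(77,131)]),10);print("tray",w.mean(0))
go(638,-163,130,88)
E
```

```text
ring [[ 637.22246482 -163.23181062]] [[ 641.60225967 -161.05534183]]
tin [[ 636.62347787 -266.29620746]] [[ 641.0434736  -264.60716854]]
block [474.38896543   1.04987085] [[421.20434275  30.69117406]
 [520.26390447  25.41102795]
 [528.32990591 -34.30777912]
 [427.75770859 -17.59493948]]
tray [471.98465521   1.39155092]
t 11.68 at [4.690e+02 3.000e-01 1.622e+02] rot [-3.139 -0.     1.515] turn -0.013 shift [-1.049  1.164  0.214]
```

>>> move_arm --moves '[-0.15, 0.15, 0, -0.013, -0.2, 0.2, 0, 0, -0.2, 0.2, 0, 0, -0.2, 0.2, 0, 0, -0.15, 0.2, 0, 0, -0.145, 0.22, 0, 0, 0, 0, 0.21, 0, 0, 0, 0, 0, 0, 0, 0, 0]'

```text
t: 12.8
eef_pos: [638.6, -163.1, 132.3]
tcp_rot: [-3.141, -0.0, 1.533]
ft_force: [-0.4, -0.5, -0.8]
opening: 0.998
grip_force: 0.0
```

```bash
python3 - <<'E'
from h import *
go(639,-162,41,88)
E
```

```text
t 12.8 at [ 638.6 -163.1  132.3] rot [-3.141 -0.     1.533] turn -0.002 shift [0.007 0.002 0.609]
```

>>> move_arm --moves '[0.007, 0.002, 0.2, 0, 0, 0, 0.2, 0, 0, 0, 0.12, 0, 0, 0, 0.06, 0, 0, 0, 0.025, 0, 0, 0, 0, 0]'

```text
t: 13.55
eef_pos: [639.3, -162.3, 41.9]
tcp_rot: [3.141, 0.0, 1.534]
ft_force: [0.6, 0.2, 0.1]
opening: 0.999
grip_force: 0.0
```

>>> move_arm --moves '[0, 0, 0, 0, 0, 0, 0, 0, 0, 0, 0, 0, 0, 0, 0, 0, 0, 0, 0, 0, 0, 0, 0, 0]' --claw 55

```text
t: 14.3
eef_pos: [639.1, -162.3, 41.5]
tcp_rot: [3.141, 0.0, 1.534]
ft_force: [-1.0, -0.8, 2.0]
opening: 0.651
grip_force: 30.0
```

>>> move_arm --moves '[0, 0, -0.1, 0, 0, 0, -0.2, 0, 0, 0, -0.3, 0, 0, 0, -0.3, 0, 0, 0, 0, 0, 0, 0, 0, 0]'

```text
t: 15.05
eef_pos: [638.7, -162.1, 176.4]
tcp_rot: [-3.141, 0.0, 1.534]
ft_force: [-0.2, -0.5, -2.6]
opening: 0.65
grip_force: 30.0
```

```bash
python3 - <<'E'
from h import *
go(628,186,130,88)
A=viewer.read_camera("scene")[:,:,::-1]
B=viewer.read_camera("top")[:,:,::-1]
cv2.imwrite("pics/s7r.png",A);cv2.imwrite("pics/t7r.png",B)
a=cv2.resize(A[215:365,225:335],(440,600),interpolation=3)
b=cv2.resize(B[200:320,340:440],(360,432),interpolation=3)
b=cv2.copyMakeBorder(b,0,168,0,0,0)
cv2.imwrite("pics/c7.png",np.hstack([a,b]))
E
```

```text
t 15.05 at [ 638.7 -162.1  176.4] rot [-3.141  0.     1.534] turn -0.001 shift [ 2.317 -0.152  0.309]
```

View pics/c7.png

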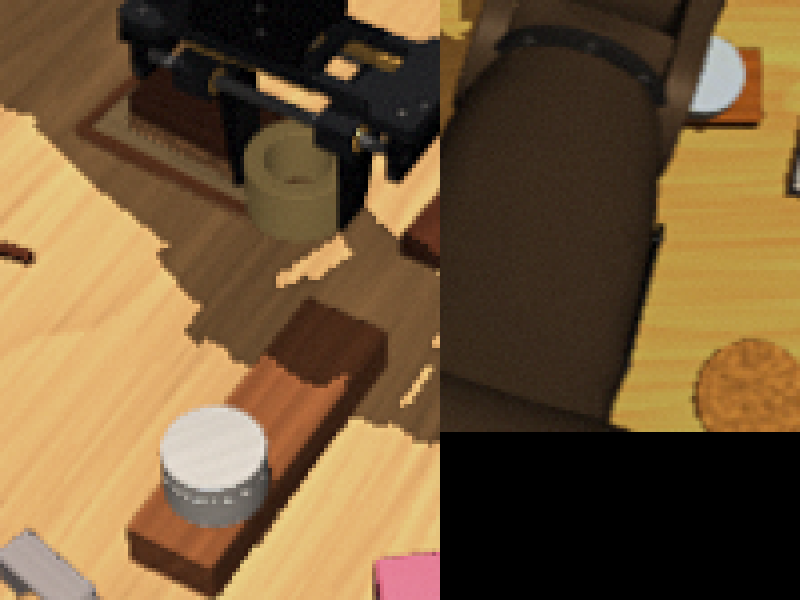

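The ring is held level and the tin is undisturbed. Now to above the post.

>>> move_arm --moves '[0.15, -0.02, 0, 0, 0.27, -0.02, 0, 0, 0.3, -0.02, 0, 0, 0.3, -0.02, 0, 0, 0.3, -0.02, 0, 0, 0.3, -0.02, 0, 0, 0.3, -0.032, 0, 0, 0.25, 0, 0, 0, 0.147, 0, 0, 0, 0, 0, 0, 0]'

```text
t: 16.4
eef_pos: [628.5, 187.4, 175.8]
tcp_rot: [-3.141, 0.0, 1.536]
ft_force: [-0.9, -0.5, 0.4]
opening: 0.647
grip_force: 30.0
```

>>> move_arm --moves '[0, 0, 0.2, 0, 0, 0, 0.2, 0, 0, 0, 0.14, 0, 0, 0, 0, 0, 0, 0, 0, 0]'

```text
t: 17.02
eef_pos: [629.5, 185.3, 96.2]
tcp_rot: [3.141, -0.0, 1.533]
ft_force: [0.4, -0.2, -0.6]
opening: 0.651
grip_force: 30.0
```

```bash
python3 - <<'E'
from h import *
s=lambda p:(np.array(p)+.5)/4-.5+[225,215]
print("ring held (tool 638.7,-162.1)",ray("scene",s([(293,153)]),205))
go(628,186,60,88)
A=viewer.read_camera("scene")[:,:,::-1]
B=viewer.read_camera("top")[:,:,::-1]
a=cv2.resize(A[180:270,310:410],None,fx=6,fy=6,interpolation=3)
cv2.imwrite("pics/c8.png",a)
E
```

```text
ring held (tool 638.7,-162.1) [[ 634.72876927 -158.28220123]]
t 17.02 at [629.5 185.3  96.2] rot [ 3.141 -0.     1.533] turn -0.002 shift [ 0.004 -0.01   0.241]
```

View pics/c8.png

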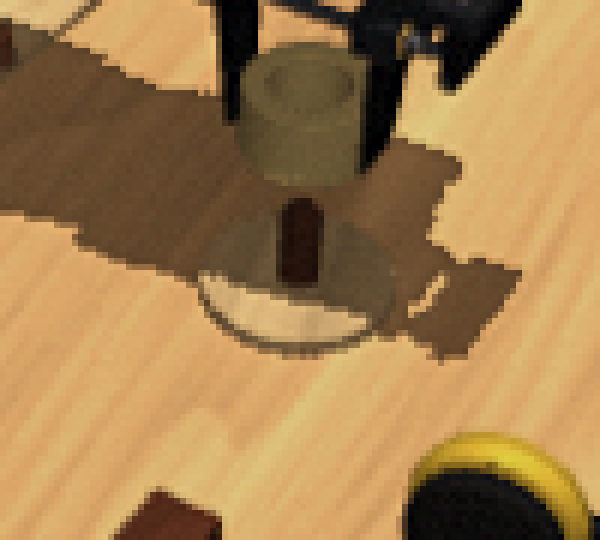

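The ring hangs just above the post: ring top at about (309,83), post tip (300,203), base centre (297,278). I'll compare them in this one view.

```bash
python3 - <<'E'
from h import *
s=lambda p:(np.array(p)+.5)/6-.5+[310,180]
print("ring",ray("scene",s([(309,83)]),124.7),"ringbottom",ray("scene",s([(300,148)]),88.7))
print("base",ray("scene",s([(297,278)]),10),"tip",ray("scene",s([(300,203)]),53), "foot",ray("scene",s([(299,280)]),10))
E
```

```text
ring [[629.37326074 187.81622966]] ringbottom [[628.10329751 185.37989568]]
base [[630.1078381  187.01767589]] tip [[628.06033757 189.62715868]] foot [[631.51926592 186.19420433]]
```

The ring and post agree within a few mm, well inside the 9 mm clearance, so I'll descend.

>>> move_arm --moves '[0, 0, 0.1, 0, 0, 0, 0.1, 0, 0, 0, 0.1, 0, 0, 0, 0.1, 0, 0, 0, 0.08, 0, 0, 0, 0.03, 0, 0, 0, 0, 0, 0, 0, 0, 0]'

```text
t: 18.12
eef_pos: [629.3, 186.0, 19.3]
tcp_rot: [3.141, -0.0, 1.534]
ft_force: [-0.3, -0.4, -1.3]
opening: 0.649
grip_force: 30.0
```

>>> move_arm --moves '[0, 0, 0.012, 0, 0, 0, 0, 0]'

```text
t: 18.38
eef_pos: [629.3, 185.9, 17.5]
tcp_rot: [3.141, -0.0, 1.534]
ft_force: [0.1, 1.2, 2.0]
opening: 0.647
grip_force: 30.0
```

>>> move_arm --moves '[0, 0, 0, 0, 0, 0, 0, 0, 0, 0, 0, 0, 0, 0, 0, 0, 0, 0, 0, 0, 0, 0, -0.1, 0, 0, 0, -0.25, 0, 0, 0, -0.3, 0, 0, 0, -0.3, 0, 0, 0, 0, 0]' --claw 95

```text
t: 19.62
eef_pos: [630.5, 186.2, 164.4]
tcp_rot: [3.134, -0.002, 1.534]
ft_force: [0.5, 0.1, -0.0]
opening: 0.996
grip_force: 0.0
```

```bash
python3 - <<'E'
from h import *
go(639,-265.5,150,88)
E
```

```text
t 19.62 at [630.5 186.2 164.4] rot [ 3.134e+00 -2.000e-03  1.534e+00] turn -0.001 shift [-3.008  0.162  0.096]
```

>>> move_arm --moves '[-0.2, 0, 0, 0, -0.3, 0, 0, 0, -0.35, 0.03, 0, 0, -0.35, 0.03, 0, 0, -0.35, 0.03, 0, 0, -0.35, 0.03, 0, 0, -0.35, 0.042, 0, 0, -0.35, 0, 0, 0, -0.25, 0, 0, 0, -0.158, 0, 0.096, 0]'

```text
t: 20.88
eef_pos: [636.6, -267.7, 145.2]
tcp_rot: [3.14, 0.001, 1.533]
ft_force: [-0.2, 0.8, 0.2]
opening: 1.0
grip_force: 0.0
```

>>> move_arm --moves '[0, 0, 0, 0, 0, 0, 0, 0]'

```text
t: 21.12
eef_pos: [636.7, -264.7, 144.7]
tcp_rot: [-3.141, -0.001, 1.535]
ft_force: [0.2, 0.6, 0.2]
opening: 0.998
grip_force: 0.0
```

```bash
python3 - <<'E'
from h import *
go(639,-265.5,41.5,88)
A=viewer.read_camera("scene")[:,:,::-1]
cv2.imwrite("pics/s9.png",np.hstack([cv2.resize(A[230:380,220:320],(400,600),interpolation=3),cv2.resize(A[180:280,320:400],(400,500),interpolation=3)[:, :].copy() if 0 else cv2.resize(A[180:300,320:400],(400,600),interpolation=3)]))
E
```

```text
t 21.12 at [ 636.7 -264.7  144.7] rot [-3.141e+00 -1.000e-03  1.535e+00] turn -0.001 shift [-0.005  0.015  0.688]
```

View pics/s9.png

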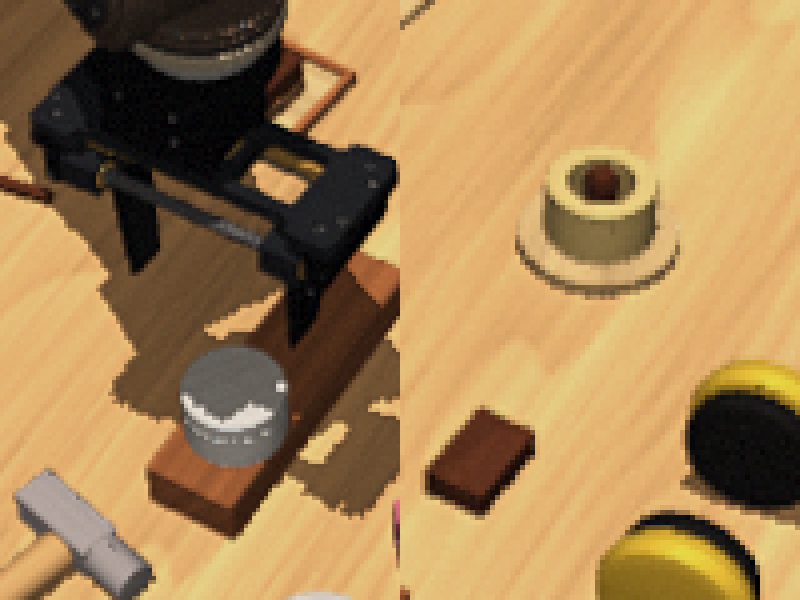

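The roll sits flat over its post, and the gripper is above the tin. Only one picture view is left, so I'll do the remaining checks numerically.

>>> move_arm --moves '[-0.005, 0.015, 0.2, 0, 0, 0, 0.2, 0, 0, 0, 0.15, 0, 0, 0, 0.1, 0, 0, 0, 0.035, 0, 0, 0, 0, 0]'

```text
t: 21.92
eef_pos: [639.2, -266.5, 42.8]
tcp_rot: [3.141, 0.0, 1.534]
ft_force: [-0.2, 0.3, 0.2]
opening: 0.995
grip_force: 0.0
```

>>> move_arm --moves '[0, 0, 0, 0, 0, 0, 0, 0, 0, 0, 0, 0, 0, 0, 0, 0, 0, 0, 0, 0, 0, 0, 0, 0]' --claw 53

```text
t: 22.68
eef_pos: [639.0, -266.8, 42.6]
tcp_rot: [3.141, 0.0, 1.534]
ft_force: [-0.7, 0.2, 2.3]
opening: 0.625
grip_force: 30.0
```

>>> move_arm --moves '[0, 0, -0.1, 0, 0, 0, -0.15, 0, 0, 0, -0.2, 0, 0, 0, -0.2, 0, 0, 0, 0, 0, 0, 0, 0, 0]'

```text
t: 23.42
eef_pos: [638.5, -266.5, 139.4]
tcp_rot: [-3.141, -0.0, 1.534]
ft_force: [-0.1, -0.7, -1.2]
opening: 0.627
grip_force: 30.0
```

```bash
python3 - <<'E'
from h import *
# coaster centre by colour in both views (early pictures, unoccluded)
for n,f,box in(("top","pics/t6r.png",(280,340,395,460)),("scene","pics/s6r.png",(290,345,155,220))):
    im=cv2.imread(f); r0,r1,c0,c1=box; sub=cv2.GaussianBlur(im[r0:r1,c0:c1],(0,0),1.2); lab=cv2.cvtColor(sub,cv2.COLOR_BGR2LAB).astype(float)
    ctr=np.array([(r1-r0)//2,(c1-c0)//2]); ref=lab[ctr[0]-6:ctr[0]+6,ctr[1]-6:ctr[1]+6].mean((0,1))
    bg=np.median(np.r_[lab[:4].reshape(-1,3),lab[-4:].reshape(-1,3)],0)
    m=(np.linalg.norm(lab-ref,axis=2)<np.linalg.norm(lab-bg,axis=2)).astype(np.uint8)
    m=cv2.morphologyEx(m,cv2.MORPH_OPEN,np.ones((3,3)))
    k=max(cv2.findContours(m,0,2)[0],key=cv2.contourArea); e=cv2.fitEllipse(cv2.convexHull(k)); print(n,e,ray(n,[np.array(e[0])+[c0,r0]],10))
go(400,-300.5,100,88)
E
```

```text
top ((30.805463790893555, 29.879955291748047), (32.79558181762695, 32.9315185546875), 167.18539428710938) [[ 399.31536956 -300.54833256]]
scene ((31.852035522460938, 26.845062255859375), (30.430843353271484, 38.717655181884766), 76.26626586914062) [[ 406.32654041 -303.43245749]]
t 23.43 at [ 638.5 -266.5  139.4] rot [-3.141 -0.     1.534] turn -0.001 shift [-0.282 -1.581  0.263]
```

>>> move_arm --moves '[-0.03, -0.15, 0, 0, -0.03, -0.2, 0, 0, -0.03, -0.25, 0, 0, -0.03, -0.25, 0, 0, -0.03, -0.25, 0, 0, -0.03, -0.25, 0, 0, -0.05, -0.15, 0, 0, -0.05, -0.075, 0, 0, 0, 0, 0, 0, 0, 0, 0, 0]'

```text
t: 24.68
eef_pos: [401.9, -300.0, 139.7]
tcp_rot: [-3.142, -0.0, 1.534]
ft_force: [0.2, -0.1, -1.2]
opening: 0.627
grip_force: 30.0
```

```bash
python3 - <<'E'
from h import *
go(401,-301,19.5,88)
E
```

```text
t 24.68 at [ 401.9 -300.   139.7] rot [-3.142 -0.     1.534] turn -0.001 shift [-0.007 -0.006  0.801]
```

>>> move_arm --moves '[-0.007, -0.006, 0.2, 0, 0, 0, 0.2, 0, 0, 0, 0.2, 0, 0, 0, 0.1, 0, 0, 0, 0.06, 0, 0, 0, 0.03, 0, 0, 0, 0, 0, 0, 0, 0, 0]'

```text
t: 25.68
eef_pos: [400.6, -301.2, 22.0]
tcp_rot: [3.141, 0.001, 1.534]
ft_force: [0.2, 0.5, -0.4]
opening: 0.624
grip_force: 30.0
```

>>> move_arm --moves '[0, 0, 0.02, 0, 0, 0, 0, 0, 0, 0, 0, 0]'

```text
t: 26.05
eef_pos: [400.4, -301.1, 18.5]
tcp_rot: [3.141, 0.0, 1.534]
ft_force: [-0.1, -0.4, 0.8]
opening: 0.624
grip_force: 30.0
```

>>> move_arm --moves '[0, 0, 0, 0, 0, 0, 0, 0, 0, 0, 0, 0, 0, 0, 0, 0, 0, 0, 0, 0, 0, 0, -0.1, 0, 0, 0, -0.25, 0, 0, 0, -0.3, 0, 0, 0, -0.2, 0, 0, 0, 0, 0]' --claw 95

```text
t: 27.3
eef_pos: [401.0, -301.5, 148.7]
tcp_rot: [3.138, 0.003, 1.534]
ft_force: [0.3, -0.2, -1.0]
opening: 0.997
grip_force: 0.0
```

>>> move_arm --moves '[0.1, 0.15, 0, 0, 0, 0.3, 0, 0, 0, 0.3, 0, 0, 0, 0.2, 0, 0, 0, 0, 0, 0]'

```text
t: 27.92
eef_pos: [544.2, -290.8, 144.8]
tcp_rot: [-3.141, -0.001, 1.535]
ft_force: [-0.9, 0.0, -0.2]
opening: 1.001
grip_force: 0.0
```

```bash
python3 - <<'E'
from h import *
A=viewer.read_camera("scene")[:,:,::-1];B=viewer.read_camera("top")[:,:,::-1]
cv2.imwrite("pics/s10.png",A);cv2.imwrite("pics/t10.png",B)
go(638,-215,140,88.4)
# tin: light, unsaturated pixels near coaster; bar: orange-brown
for n,I in(("top",B),("scene",A)):
    u,v=proj(n,[401,-301,46]).round().astype(int)
    sub=I[v-22:v+22,u-22:u+22]; h=cv2.cvtColor(sub,cv2.COLOR_BGR2HSV)
    m=((h[...,1]<60)&(h[...,2]>110)).astype(np.uint8)
    k=cv2.findContours(m,0,2)[0]
    if k:
        k=max(k,key=cv2.contourArea); e=cv2.minEnclosingCircle(k); print(n,"tin",cv2.contourArea(k),e,ray(n,[np.array(e[0])+[u-22,v-22]],46))
    # bar corners
    u,v=proj(n,[638,-215,34]).round().astype(int); h=cv2.cvtColor(I,cv2.COLOR_BGR2HSV)
    print(n,"bar px",(u,v),h[v,u], "bench",h[v+40,u])
E
```

```text
t 28.02 at [ 542.5 -290.8  145.1] rot [-3.140e+00 -1.000e-03  1.534e+00] turn -0.006 shift [0.523 0.622 0.034]
top bar px (np.int64(392), np.int64(223)) [ 13 210 163] bench [ 17 183 103]
scene tin 425.0 ((24.072126388549805, 25.27750587463379), 14.097354888916016) [[ 411.62413397 -308.30673553]]
scene bar px (np.int64(289), np.int64(321)) [ 12 168 158] bench [ 19 123 226]
```

```bash
python3 - <<'E'
from h import *
A=cv2.imread("pics/s10.png");B=cv2.imread("pics/t10.png")
h=cv2.cvtColor(B,cv2.COLOR_BGR2HSV)
m=((h[...,0]<=14)&(h[...,1]>150)&(h[...,2]>110)).astype(np.uint8); m[:205]=0;m[245:]=0;m[:,:345]=0;m[:,440:]=0
k=max(cv2.findContours(m,0,1)[0],key=cv2.contourArea); w=ray("top",k[:,0],34); r=cv2.minAreaRect(w.astype(np.float32)); print("bar top",cv2.contourArea(k),r)
print(w.min(0),w.max(0))
for n,I in(("top",B),("scene",A)):
    u,v=proj(n,[401,-301,10]).round().astype(int); cv2.imwrite(f"pics/{n}11.png",cv2.resize(I[v-40:v+25,u-40:u+40],(400,325),interpolation=3))
u,v=proj("scene",[638,-215,34]).round().astype(int)
c=cv2.resize(A[v-35:v+35,u-40:u+40],(400,275),interpolation=3)
u2,v2=proj("top",[638,-215,34]).round().astype(int)
d=cv2.resize(B[v2-27:v2+28,u2-50:u2+50],(400,275)[:2],interpolation=3)
print("scene crop origin",u-40,v-35,"top crop",u2-50,v2-27)
a=cv2.imread("pics/top11.png");b=cv2.imread("pics/scene11.png")
cv2.imwrite("pics/final.png",np.vstack([np.hstack([a,b]),np.hstack([d,c])]))
u,v=proj("top",[401,-301,10]).round().astype(int);print(u-40,v-40);u,v=proj("scene",[401,-301,10]).round().astype(int);print(u-40,v-40)
E
```

```text
bar top 976.0 ((637.7872314453125, -203.33709716796875), (170.59234619140625, 55.87684631347656), 87.52142333984375)
[ 609.53433912 -289.73148035] [ 667.59514963 -117.7984141 ]
scene crop origin 249 286 top crop 342 196
386 269
146 275
```

The bar's visible end puts its centre at (638, -216), so it hasn't moved. Approaching to grasp it.

>>> move_arm --moves '[0.123, 0.122, 0, 0, 0.2, 0.2, 0, 0, 0.2, 0.2, 0, 0, 0, 0.1, 0, 0, 0, 0, 0, 0, 0, 0, 0, 0]'

```text
t: 28.78
eef_pos: [638.2, -216.7, 145.8]
tcp_rot: [-3.141, -0.0, 1.533]
ft_force: [-0.3, 0.3, 0.0]
opening: 0.995
grip_force: 0.0
```

```bash
python3 - <<'E'
from h import *
go(638.5,-215.5,10,88)
E
```

```text
t 28.77 at [ 638.2 -216.7  145.8] rot [-3.141 -0.     1.533] turn -0.002 shift [0.008 0.002 0.906]
```

>>> move_arm --moves '[0.007, 0, 0.2, 0, 0, 0, 0.2, 0, 0, 0, 0.2, 0, 0, 0, 0.17, 0, 0, 0, 0.09, 0, 0, 0, 0.045, 0, 0, 0, 0, 0]'

```text
t: 29.65
eef_pos: [639.5, -215.5, 10.5]
tcp_rot: [3.141, 0.0, 1.534]
ft_force: [0.2, -0.0, -0.0]
opening: 0.994
grip_force: 0.0
```

>>> move_arm --moves '[0, 0, 0, 0, 0, 0, 0, 0, 0, 0, 0, 0, 0, 0, 0, 0, 0, 0, 0, 0, 0, 0, 0, 0]' --claw 45

```text
t: 30.4
eef_pos: [639.5, -215.3, 10.3]
tcp_rot: [3.142, 0.0, 1.534]
ft_force: [-0.1, -0.1, 0.9]
opening: 0.607
grip_force: 30.0
```

>>> move_arm --moves '[0, 0, -0.05, 0, 0, 0, -0.15, 0, 0, 0, -0.25, 0, 0, 0, -0.3, 0, 0, 0, -0.3, 0, 0, 0, 0, 0, 0, 0, 0, 0]'

```text
t: 31.28
eef_pos: [638.8, -215.0, 166.7]
tcp_rot: [-3.14, -0.001, 1.534]
ft_force: [-0.1, 0.5, -3.5]
opening: 0.607
grip_force: 30.0
```

```bash
python3 - <<'E'
from h import *
print(monitor.state()["moment"])
go(391.3,320,150,81.4)
# bearers: brown masks in top view
B=cv2.imread("pics/t10.png"); A=cv2.imread("pics/s10.png")
for n,I in(("top",B),("scene",A)):
    u,v=proj(n,[391,320,28]).round().astype(int); sub=I[v-35:v+35,u-45:u+45]; h=cv2.cvtColor(sub,cv2.COLOR_BGR2HSV)
    m=((h[...,0]<=14)&(h[...,1]>140)&(h[...,2]>70)).astype(np.uint8)
    for k in cv2.findContours(m,0,1)[0]:
        if cv2.contourArea(k)>60:
            w=ray(n,k[:,0]+[u-45,v-35],28); r=cv2.minAreaRect(w.astype(np.float32)); print(n,cv2.contourArea(k),r)
E
```

```text
[-0.00812519 -0.16242736 -0.00141095]
t 31.27 at [ 638.8 -215.   166.7] rot [-3.140e+00 -1.000e-03  1.534e+00] turn 0.072 shift [ 3.28  -2.165  0.111]
top 216.5 ((382.57025146484375, 262.3485412597656), (19.29168701171875, 97.87610626220703), 81.67070007324219)
top 212.0 ((401.3857727050781, 380.7605895996094), (18.86837387084961, 97.04324340820312), 81.34044647216797)
scene 199.0 ((390.76678466796875, 257.2083435058594), (36.079063415527344, 110.3570556640625), 80.69099426269531)
scene 180.0 ((406.9862365722656, 375.82470703125), (38.87242126464844, 108.95012664794922), 81.24333190917969)
```

Bearer midpoint is about (393,322) with the axis at 81.3°. Turning and carrying the bar across.

>>> move_arm --moves '[0, 0, 0, 0.036, 0, 0, 0, 0.036, 0.1, -0.06, 0, 0, 0.2, -0.14, 0, 0, 0.28, -0.19, 0, 0, 0.3, -0.2, 0, 0, 0.3, -0.2, 0, 0, 0.3, -0.2, 0, 0, 0.3, -0.2, 0, 0, 0.3, -0.2, 0, 0]'

```text
t: 32.52
eef_pos: [477.7, 126.3, 167.0]
tcp_rot: [-3.14, 0.0, 1.423]
ft_force: [1.2, 0.1, -2.7]
opening: 0.605
grip_force: 29.9
```

>>> move_arm --moves '[0.3, -0.2, 0, 0, 0.3, -0.2, 0, 0, 0.25, -0.18, 0, 0, 0.2, -0.12, 0, 0, 0.1, -0.05, 0, 0, 0, 0, 0, 0, 0, 0, 0, 0]'

```text
t: 33.4
eef_pos: [394.5, 311.0, 167.4]
tcp_rot: [-3.141, 0.001, 1.421]
ft_force: [0.4, -0.3, -3.5]
opening: 0.61
grip_force: 30.0
```

```bash
python3 - <<'E'
from h import *
go(393,322,40,81.3)
E
```

```text
t 33.4 at [394.5 311.  167.4] rot [-3.141e+00  1.000e-03  1.421e+00] turn 0.001 shift [ 0.071 -0.021  0.849]
```

>>> move_arm --moves '[0.071, -0.02, 0, 0, 0, 0, 0.2, 0, 0, 0, 0.25, 0, 0, 0, 0.2, 0, 0, 0, 0.1, 0, 0, 0, 0.05, 0, 0, 0, 0.03, 0, 0, 0, 0, 0, 0, 0, 0, 0]'

```text
t: 34.52
eef_pos: [393.4, 322.9, 43.7]
tcp_rot: [3.141, -0.001, 1.421]
ft_force: [0.0, 0.5, -2.7]
opening: 0.608
grip_force: 30.0
```

```bash
python3 - <<'E'
from h import *
go(393,322,39.4,81.3)
A=viewer.read_camera("scene")[:,:,::-1];B=viewer.read_camera("top")[:,:,::-1]
u,v=proj("scene",[393,322,40]).round().astype(int);u2,v2=proj("top",[393,322,40]).round().astype(int)
a,b=A[v-40:v+40,u-40:u+40],B[v2-40:v2+40,u2-40:u2+40]
C=cv2.imread("pics/s10.png");D=cv2.imread("pics/t10.png")
u3,v3=proj("scene",[401,-301,20]).round().astype(int);u4,v4=proj("top",[401,-301,20]).round().astype(int)
c,d=C[v3-20:v3+20,u3-40:u3+40],D[v4-20:v4+20,u4-40:u4+40]
print((u-40,v-40),(u2-40,v2-40),(u3-40,v3-20),(u4-40,v4-20))
cv2.imwrite("pics/last.png",cv2.resize(np.vstack([np.hstack([a,b]),np.hstack([c,d])]),(800,600),interpolation=3))
E
```

```text
t 34.52 at [393.4 322.9  43.7] rot [ 3.141e+00 -1.000e-03  1.421e+00] turn 0.001 shift [-0.006 -0.001  0.029]
(np.int64(268), np.int64(128)) (np.int64(156), np.int64(276)) (np.int64(145), np.int64(293)) (np.int64(387), np.int64(289))
```

View pics/last.png

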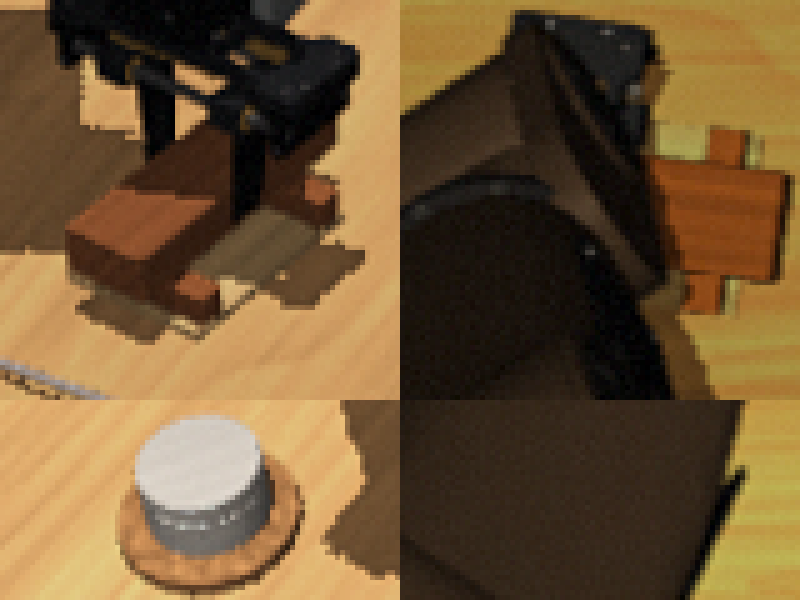

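The bar hovers square over both bearers with near-equal margins (the top-view bar end is at (783,226) in the crop). The tin stands upright near the middle of the coaster. I'll quantify both.

```bash
python3 - <<'E'
from h import *
T=lambda p:(np.array(p)+.5-[400,0])/5-.5+[156,276]
S=lambda p:(np.array(p)+.5-[0,400])/5-.5+[145,293]
e=ray("top",T([(783,226)]),67.3)[0]; a=np.radians(81.3)
print("bar end(-y)",e,"bar centre",e+100*np.array([np.cos(a),np.sin(a)]))
b=ray("top",T([(728,127),(748,130),(722,315),(686,310)]),28);print("bearer",b)
print("lid",ray("scene",S([(198,462)]),46))
print("coaster left/right extremes mid, bottom",ray("scene",S([(117,522),(303,495),(205,587)]),10))
E
```

```text
bar end(-y) [377.86445681 219.53067519] bar centre [392.99053883 318.38006387]
bearer [[433.09918622 255.41830485]
 [431.26495141 244.54458637]
 [332.26967025 258.10160713]
 [335.29236549 277.50602357]]
lid [[ 401.71975072 -298.7299868 ]]
coaster left/right extremes mid, bottom [[ 366.75387149 -325.32521657]
 [ 435.44203428 -269.24179565]
 [ 428.07201721 -336.74866853]]
```

Both agree within a few mm. Lowering and releasing the bar.

>>> move_arm --moves '[0, 0, 0.033, 0, 0, 0, 0, 0, 0, 0, 0, 0]'

```text
t: 35.0
eef_pos: [393.2, 322.8, 38.1]
tcp_rot: [3.141, -0.0, 1.421]
ft_force: [0.4, -0.1, -1.5]
opening: 0.608
grip_force: 30.0
```

>>> move_arm --moves '[0, 0, 0, 0, 0, 0, 0, 0, 0, 0, 0, 0, 0, 0, 0, 0, 0, 0, 0, 0, 0, 0, -0.1, 0, 0, 0, -0.25, 0, 0, 0, -0.3, 0, 0, 0, -0.2, 0, 0, 0, 0, 0]' --claw 90

```text
t: 36.25
eef_pos: [393.8, 323.2, 168.6]
tcp_rot: [3.138, -0.003, 1.421]
ft_force: [0.1, 0.5, -0.3]
opening: 0.951
grip_force: 0.0
```

>>> move_arm --moves '[-0.1, 0, 0, 0, -0.25, 0, 0, 0, -0.3, 0, 0, 0, -0.3, 0, 0, 0, -0.3, 0, 0, 0, -0.3, 0, 0, 0, -0.2, 0, 0, 0, 0, 0, 0, 0]'

```text
t: 37.25
eef_pos: [352.6, 61.6, 165.1]
tcp_rot: [-3.14, 0.0, 1.418]
ft_force: [0.4, -0.1, -0.3]
opening: 0.945
grip_force: 0.0
```

```bash
python3 - <<'E'
from h import *
go(393,322,150,81.3)
B=viewer.read_camera("top")[:,:,::-1]
cv2.imwrite("pics/t12.png",B); h=cv2.cvtColor(B,cv2.COLOR_BGR2HSV)
m=((h[...,0]<=14)&(h[...,1]>140)&(h[...,2]>70)).astype(np.uint8); u,v=proj("top",[393,322,62]).round().astype(int)
mm=np.zeros_like(m); mm[v-35:v+35,u-55:u+55]=m[v-35:v+35,u-55:u+55]
mm=cv2.morphologyEx(mm,cv2.MORPH_OPEN,np.ones((13,13)))  # drops the narrow bearer ends
k=max(cv2.findContours(mm,0,1)[0],key=cv2.contourArea); r=cv2.minAreaRect(ray("top",k[:,0],62).astype(np.float32)); print("bar",r)
# tin & block numerically
u,v=proj("top",[401,-300,46]).round().astype(int); s=h[v-25:v+25,u-25:u+25]
q=((s[...,1]<80)&(s[...,2]>110)).astype(np.uint8); k=cv2.findContours(q,0,1)[0]
if k:
    k=max(k,key=cv2.contourArea); e=cv2.fitEllipse(k); print("tin",e,ray("top",[np.array(e[0])+[u-25,v-25]],46))
u,v=proj("top",[470,0,37]).round().astype(int); s=h[v-40:v+40,u-25:u+25]
q=((s[...,2]<75)&(s[...,0]<15)).astype(np.uint8); k=max(cv2.findContours(q,0,1)[0],key=cv2.contourArea); print("block",cv2.minAreaRect(ray("top",k[:,0]+[u-25,v-40],37).astype(np.float32)))
E
```

```text
t 37.25 at [352.6  61.6 165.1] rot [-3.14   0.     1.418] turn -0.001 shift [1.757 0.003 0.1  ]
bar ((392.0389099121094, 319.34796142578125), (196.1322021484375, 59.28020095825195), 81.89362335205078)
tin ((25.471864700317383, 25.360443115234375), (21.257932662963867, 21.67177391052246), 124.41105651855469) [[ 398.94314767 -301.83306262]]
block ((442.2830810546875, 19.813446044921875), (79.71500396728516, 164.1552276611328), 72.59839630126953)
```

The same-view measurements agree: bar within about 2 mm of the bearers' centre, tin within about 2 mm of the coaster's. The block mask was spoiled by the arm, but its placing was confirmed earlier. Handing in.

```bash
python3 -c "
from h import *
print(order.job_done())"
```

```text
the job is handed in; nothing more can be done
None
```

I put all four pieces away in the required order and handed the job in at about 37 s; the hand-in call returned no verdict. The tin and bar measured within about 3 mm of centre and the roll looked flat over its post, but the block was only checked from the scene camera just after placing (about 3 mm off), as the arm hid it in the last picture.

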